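Push the coaster with the espresso cup through the gap onto the felt mat

TASK

With the fingertips, push the marble coaster, cup and all, across the desk and through the narrow gap between the books and the pencil box, until the coaster lies wholly on the grey felt mat beyond. Push only the coaster: never lift it, do not touch the cup, and keep the cup standing in the middle of the coaster. Leave everything else on the desk where it is.

Things in the scene. Friction and masses are not known exactly. Their poses are not given: they have to be found in the camera images.
- coaster: loose square white marble coaster, 100 x 100 x 12 mm, corners rounded to 12 mm radius in plan, about 0.3 kg, with the little cup standing on it. Origin at the centre of its underside; x and y run parallel to its sides, z up. The four straight edges are 76 mm long. It slides on the desk top under a push of a few newtons.
- cup: loose small espresso cup, white with black upright stripes, 52 mm across, 50 mm high, about 0.11 kg, standing near the middle of the coaster; small handle on its own -y side reaching 42 mm from its axis, 12 to 39 mm above its foot. Origin at the centre of its underside (12 mm above the desk).
- felt_mat: square grey felt mat, 150 x 150 mm, let in flush with the desk top, fixed: it offers no step or edge. Origin at its centre; x and y run parallel to its sides. In its frame the gap between books and pencil box is straight ahead on its +y side: the middle of the gap is at (0, 135 mm), the passage runs along y from 190 mm (entry) to 80 mm (exit), 108 to 112 mm wide, centred on x = 0 to within 1 mm. The coaster starts beyond the entry.
- books: stack of two flat books, white below and blue on top, together 148 (x) x 110 (y) x 36 mm high, fixed. Origin at the centre of its underside, axes parallel to the mat's. It stands on one side of the gap; which side varies. The passage is along one of its 110 mm sides.
- pencil_box: closed wooden pencil box, dark with a light lid, 148 (x) x 110 (y) x 36 mm high, fixed. Origin at the centre of its underside, axes parallel to the mat's. It stands on the other side of the gap.
- corner0 (a point): centre of the rounding of the coaster's +x +y corner: 38 mm from the coaster's centre along each of these axes, 6 mm above its underside; the marble reaches 12 mm beyond this point.
- corner1 (a point): centre of the rounding of the coaster's +x -y corner: 38 mm from the coaster's centre along each of these axes, 6 mm above its underside; the marble reaches 12 mm beyond this point.
- corner2 (a point): centre of the rounding of the coaster's -x +y corner: 38 mm from the coaster's centre along each of these axes, 6 mm above its underside; the marble reaches 12 mm beyond this point.
- corner3 (a point): centre of the rounding of the coaster's -x -y corner: 38 mm from the coaster's centre along each of these axes, 6 mm above its underside; the marble reaches 12 mm beyond this point.
- tape_roll: yellow ring of tape, 56 across, 20 high (mm), loose, a bystander to be left alone; origin at the centre of its underside
- eraser: white eraser with blue sleeve, 45 x 20 x 14 (mm), loose, a bystander to be left alone; origin at the centre of its underside
- cream_jar: small amber glass jar with steel lid, 48 across, 45 high (mm), loose, a bystander to be left alone; origin at the centre of its underside
- mug: blue mug, 80 across, 85 high (mm), loose, a bystander to be left alone; origin at the centre of its underside
- phone: black phone lying flat, 150 x 72 x 8 (mm), loose, a bystander to be left alone; origin at the centre of its underside
- pencil: yellow pencil lying flat, 164 long, 8 thick (mm), loose, a bystander to be left alone; origin at the centre of its underside
Mind the look-alikes: they are no part of the job. Of the things like the coaster, leave any that is red; of the rest the larger one is meant.

How it is judged:
On the way:
1. the coaster is in the gap between the books and the pencil box (x of coaster in the frame of felt_mat between -0.012 and 0.012 m and y of coaster in the frame of felt_mat between 0.11 and 0.16 m), for 0.1 s.
At the end, for the whole second after the job is handed in: After passing through the gap the coaster lies flat and at rest wholly on the mat, at any angle (no edge more than 1 mm beyond the mat's), with the cup upright on it, the cup's axis within 16 mm of the coaster's centre (x of corner0 in the frame of felt_mat between -0.064 and 0.064 m and y of corner0 in the frame of felt_mat between -0.064 and 0.064 m and x of corner1 in the frame of felt_mat between -0.064 and 0.064 m and y of corner1 in the frame of felt_mat between -0.064 and 0.064 m and x of corner2 in the frame of felt_mat between -0.064 and 0.064 m and y of corner2 in the frame of felt_mat between -0.064 and 0.064 m and x of corner3 in the frame of felt_mat between -0.064 and 0.064 m and y of corner3 in the frame of felt_mat between -0.064 and 0.064 m and height (world z) of coaster below 0.004 m and linear speed of each of coaster, cup below 0.01 m/s and horizontal distance between cup and coaster below 0.016 m and height (world z) of cup between 0.008 and 0.016 m and angle between cup's own z axis and vertical below 0.1 rad); the robot touches nothing.
It fails at once if the coaster is lifted (over 6 mm) or tipped (height (world z) of coaster above 0.006 m or angle between coaster's own z axis and vertical above 0.15 rad).
It fails at once if the robot touches the cup (contact force between any of the arm, the fingers and cup above 0.3 N).
It fails at once if the cup tips or leaves the middle of the coaster (angle between cup's own z axis and vertical above 0.3 rad or horizontal distance between cup and coaster above 0.016 m).
It fails at once if a bystander is moved by more than 15 mm (distance of any of tape_roll, eraser, cream_jar, mug, phone, pencil from where it was at the start of the episode above 0.015 m).
It also fails if it takes over 64 s, if anything falls off the work surface, if the arm or the gripper's body presses on something with over 40 N, if the wrist force passes 120 N, or if a joint passes its speed limit or range.

ROBOT

A 6-joint arm with a two-finger parallel gripper is mounted at the origin on the work surface. World frame = base frame: x ahead of the robot, y to its left, z up, the work surface at z = 0. Lengths are in m, angles in rad, forces in N, time in s.
With the tool pointing down it reaches from about 0.35 to 0.775 m from the base axis. Payload 7.3 kg.
Tool frame: the origin (TCP) lies where the fingers leave the gripper's body, on its centre line; the fingertips stand 66 mm ahead of it and the grasp point (between the pads) lies 47 mm ahead of it (robot.tips_ahead is the distance from the TCP to the fingertips, in m); z points along the fingers, y is the line along which they close (so a half turn about z gives the same grasp; the last joint's range is limited). The gripper opens to 92 mm and grips with 3 to 60 N. Pads are 19 mm wide; open, the fingers measure 130 mm over their backs; the gripper's body (75 mm by 190 mm) begins 47 mm behind the grasp point.
Start: joints at [0.956, 0.342, 1.524, -0, 1.275, -0.146], TCP at [0.237, 0.468, 0.292] pointing down, gripper open.
Joint ranges: [-2.53, 2.53], [-0.77, 2.02], [0.04, 2.7], [-1, 4.14], [0.28, 2.66], [-3.11, 3.11]. Speed limits (rad/s): [2.57, 2.57, 3.14, 3.14, 3.14, 3.14].

INTERFACE

Orientations are given as [roll, pitch, yaw] about the fixed x, y, z axes, in that order (R = Rz(yaw) Ry(pitch) Rx(roll)).
In Python, from cell import robot gives the robot as it stands.
- The arm moves only by the shell command python3 -m inch 'ROWS' [FORCE]. ROWS is a JSON object of lists of equal length, an entry for each row: "travel": the shift along the tool's x, y, z in mm, a list of three; "turn": the turn about the tool's z in units of 5 degrees (1.0 is 5 degrees); "claw": the closure, from -1 (fully open) to 1 (shut). A call has 1 to 12 rows; each row is the pose to reach, as a shift and turn from the pose commanded when the call began, along the tool's axes at that moment; what a row does not reach only later rows make up. A row lasts 1/10 s, in which the tool goes at most 50 mm and 8.59 degrees, less where a joint would pass 70% of its speed; a pose out of reach is approached as far as the arm can. A call with a gripper value outside its range is refused whole. The fingers move at their own pace and stop on an object; FORCE is the grip in N (left out, the last holds). Time passes only in rows, so rows that repeat a pose let the fingers close. It gives the time, the measured TCP pose, the force, the opening and the grip force at its end, in the units of the state.
- robot.observe(): the state, without advancing time (a new reading comes with each control period).
- robot.read_camera(name): name is "scene" or "side" or "wrist"; returns a dict with "pixels" (400x640x3 uint8, red, green, blue), "fx", "fy", "cx", "cy" (pixels), "k1" (the pictures are not rectified: a ray, as slopes to the right and down, at radius r is drawn at 1 + k1 r^2 times it, then the intrinsics apply), "cam_to_world" (4x4, takes a point from camera to world coordinates). Camera axes: x right, y down, z forward; pixel columns grow to the right and rows downward; lengths in m; the calibration is good to about 2 mm. A picture is of the moment at which its call begins. There is no depth.
- robot.hand_in(): hands the job in; it is judged then, once.
The state is a dict: "time": time; "qpos": joint angles; "qvel": joint speeds; "joint_efforts": joint torques, N m; "tool_pos": TCP position; "tool_rot": TCP orientation; "contact_force": force on the tool from outside, world axes, zero at the start; "torque": the same for the moment, N m; "opening": finger opening in m; "grip_force": force on a finger pad.
Only numpy, scipy, OpenCV 4.12 (cv2) and the standard library are available. Lean on these libraries where they do the work, as an engineer would, in place of code of your own. Each camera call takes 0.05 s, during which the arm holds its last target. There are 200 camera calls.

## Working session

There is one attempt and no reset: what is moved stays moved. The work goes in short steps, Python scripts to look and compute and a shell command to move; the robot and the scene stay as the last step left them, time stands still between calls to the robot, and variables do not carry over. Pictures are saved under pics/ and viewed, at most 10 in all, crops included, and the job is handed in when it is done.

```bash
mkdir -p pics
cat > h.py <<'E'
import numpy as np, cv2
from cell import robot
def shot(n,fn):
    c=robot.read_camera(n); cv2.imwrite('pics/'+fn+'.png',c['pixels'][:,:,::-1]); np.save('pics/'+fn+'.npy',c,allow_pickle=True); return c
def load(fn): return np.load('pics/'+fn+'.npy',allow_pickle=True).item()
def px2w(c,uv,z):
    uv=np.atleast_2d(np.array(uv,float)); K=np.array([[c['fx'],0,c['cx']],[0,c['fy'],c['cy']],[0,0,1]])
    p=cv2.undistortPoints(uv[:,None],K,np.array([c['k1'],0,0,0,0.]))[:,0]
    T=np.array(c['cam_to_world']); d=np.c_[p,np.ones(len(p))]@T[:3,:3].T; o=T[:3,3]
    return o+d*((z-o[2])/d[:,2])[:,None]
def w2px(c,P):
    K=np.array([[c['fx'],0,c['cx']],[0,c['fy'],c['cy']],[0,0,1]]); T=np.linalg.inv(np.array(c['cam_to_world']))
    P=np.atleast_2d(np.array(P,float)); r=cv2.Rodrigues(T[:3,:3])[0]
    return cv2.projectPoints(P,r,T[:3,3],K,np.array([c['k1'],0,0,0,0.]))[0][:,0]
E
python3 - <<'E'
from h import *
for n in('scene','side','wrist'):
    c=shot(n,n+'0'); print(n,np.round(c['cam_to_world'],3).tolist(),c['fx'],c['k1'])
print(robot.observe())
a=np.hstack([cv2.imread('pics/%s0.png'%n) for n in('side','wrist')]); cv2.imwrite('pics/sw.png',cv2.resize(a,(800,250),interpolation=cv2.INTER_AREA))
E
```

```text
scene [[-0.694, 0.451, -0.561, 1.296], [0.72, 0.411, -0.56, 0.774], [-0.022, -0.792, -0.61, 0.871], [0.0, 0.0, 0.0, 1.0]] 498.477127379338 0.027835038231844026
side [[0.993, -0.066, 0.095, 0.438], [-0.115, -0.614, 0.781, -0.811], [0.007, -0.787, -0.617, 0.725], [0.0, 0.0, 0.0, 1.0]] 370.63453677871723 -0.0032139512770282953
wrist [[0.453, 0.864, 0.221, 0.178], [0.892, -0.438, -0.115, 0.499], [-0.003, 0.249, -0.968, 0.384], [0.0, 0.0, 0.0, 1.0]] 292.06989271962465 -0.023368178108267305
{'time': 0.15, 'qpos': array([ 9.55956838e-01,  3.42555342e-01,  1.52478045e+00,  5.96689951e-07,
        1.27536652e+00, -1.45998384e-01]), 'qvel': array([-0.00043286, -0.0016464 , -0.00302715,  0.00045783,  0.00053582,
        0.00042891]), 'joint_efforts': array([ 1.51738608e-03, -4.31469190e+01, -2.44353300e+01,  7.18968990e-02,
        5.37407468e-02, -5.65096821e-05]), 'tool_pos': array([0.23707647, 0.46818139, 0.29171435]), 'tool_rot': array([-3.14049489e+00, -1.61996947e-04,  2.67275129e+00]), 'contact_force': array([0.95304558, 0.09577546, 0.06143065]), 'torque': array([0.04958058, 0.03603024, 0.04544067]), 'grip_force': 0.0, 'opening': 0.09189196457451508}
```

View pics/scene0.png

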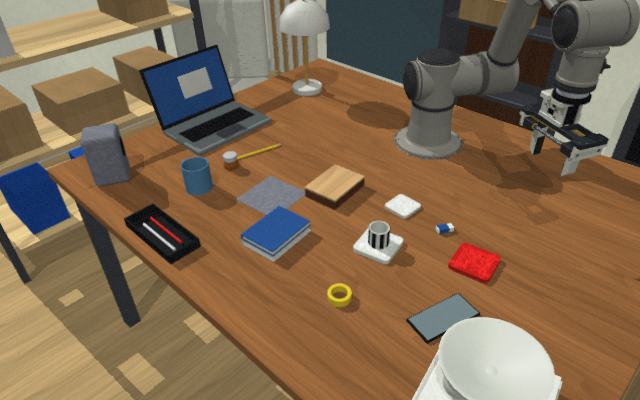

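View pics/sw.png

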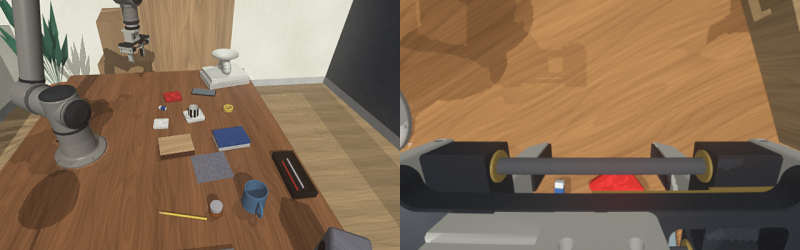

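Coaster candidates in the scene view are the white one with the cup at (378,245), a smaller bare white one at (403,206) and a red one at (475,262). I choose the white one at (378,245). The mat is at (272,195), the books at (277,232) and the box at (335,185). Next, a close crop.

Run:
```python
import cv2,numpy as np
a=cv2.imread('pics/scene0.png')[165:285,230:430]; a=cv2.resize(a,None,fx=4,fy=4,interpolation=cv2.INTER_CUBIC)
cv2.imwrite('pics/cropA.png',a)
b=cv2.imread('pics/side0.png')[145:300,230:410]; cv2.imwrite('pics/cropB.png',cv2.resize(b,None,fx=3.8,fy=3.8,interpolation=cv2.INTER_CUBIC))
```

```text
(no output)
```

View pics/cropA.png

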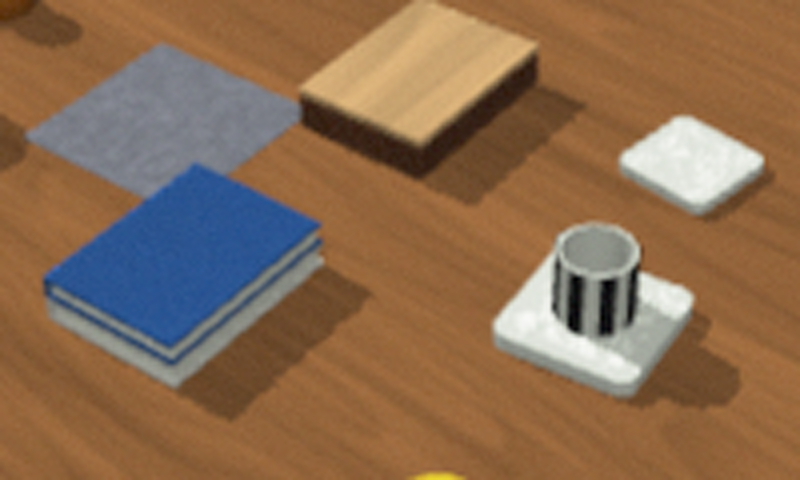

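View pics/cropB.png

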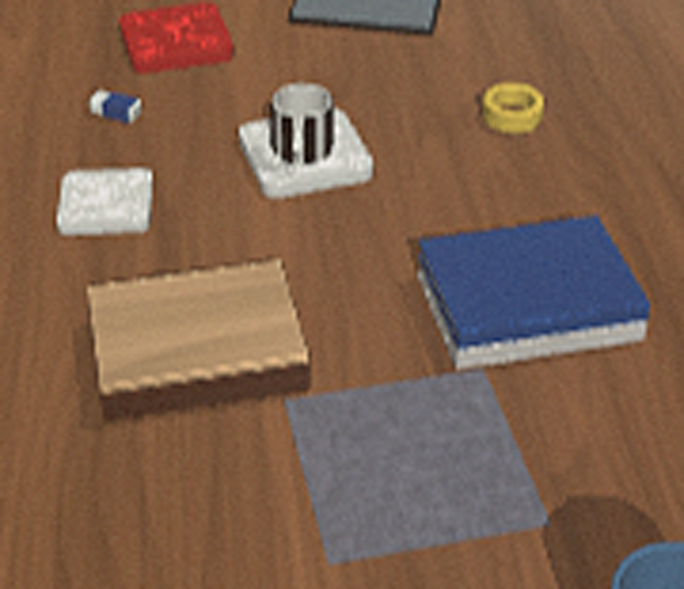

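The crops confirm it: the white coaster under the striped cup is clearly larger than the bare white one. The gap lies between box and books, with the mat beyond. Next I fit poses jointly from both cameras.

```bash
cat > fit.py <<'E'
from h import *
from scipy.optimize import least_squares
cA,cB=load('scene0'),load('side0')
ua=lambda p:(np.array(p,float)+.5)/4-.5+[230,165]
ub=lambda p:(np.array(p,float)+.5)/3.8-.5+[230,145]
def mk(q,x,y,z): c,s=np.cos(q[2]),np.sin(q[2]); return [q[0]+c*x-s*y,q[1]+s*x+c*y,z]
for nm,c,f,P in (('A',cA,ua,[(163,44),(28,136),(430,0),(538,43),(418,146),(300,92),(196,165),(322,228),(170,348),(45,285)]),
 ('B',cB,ub,[(547,523),(334,563),(285,399),(487,374),(88,285),(280,260),(308,362),(102,390),(418,240),(600,216),(648,310),(462,342)])):
    p=f(P); n=len(p)-8
    print(nm,'mat',px2w(c,p[:n],0)[:,:2].round(4).tolist()); print(' box',px2w(c,p[n:n+4],.036)[:,:2].round(4).tolist()); print(' books',px2w(c,p[n+4:],.036)[:,:2].round(4).tolist())
# coaster: visible top corners region via mask
for nm,c,roi in(('A',cA,(340,420,215,275)),('B',cB,(285,335,160,205))):
    im=c['pixels'].astype(int); x0,x1,y0,y1=roi; s=im[y0:y1,x0:x1]
    m=((s.max(2)-s.min(2))<40)&(s.mean(2)>100); cv2.imwrite('pics/m%s.png'%nm,m*255)
    n,l,st,_=cv2.connectedComponentsWithStats(m.astype('uint8')); print(nm,st[1:].tolist())
for nm,c,f,P in (('A',cA,ua,[(493,322),(634,384),(693,297),(548,258)]),('B',cB,ub,[(238,124),(348,107),(373,157),(265,182)])):
    print(nm,'coaster top',px2w(c,f(P),.012)[:,:2].round(4).tolist())
for nm,c,f,P in (('A',cA,ua,[(597,249)]),('B',cB,ub,[(301,98)])): print('cup rim',px2w(c,f(P),.062)[:,:2])
E
python3 fit.py
```

```text
A mat [[0.4967, -0.2417], [0.6424, -0.2253]]
 box [[0.3526, -0.0927], [0.3419, 0.0059], [0.494, 0.0257], [0.5041, -0.0804]]
 books [[0.6123, -0.0721], [0.6018, 0.0395], [0.7463, 0.0522], [0.7614, -0.0506]]
B mat [[0.6453, -0.2225], [0.5024, -0.2396], [0.4833, -0.0899], [0.6332, -0.0803]]
 box [[0.3439, 0.0099], [0.4895, 0.0239], [0.5002, -0.091], [0.3565, -0.1034]]
 books [[0.5988, 0.0369], [0.7488, 0.0518], [0.7549, -0.063], [0.612, -0.0823]]
A [[58, 0, 13, 4, 31], [13, 6, 50, 43, 1195]]
B [[8, 7, 35, 30, 599]]
A coaster top [[0.5747, 0.1651], [0.5587, 0.2655], [0.4697, 0.244], [0.5029, 0.1507]]
B coaster top [[0.4689, 0.2495], [0.5709, 0.2667], [0.5834, 0.1856], [0.4868, 0.1587]]
cup rim [[0.5217638  0.20397325]]
cup rim [[0.52291281 0.20940025]][ WARN:0@0.826] global loadsave.cpp:1063 imwrite_ Unsupported depth image for selected encoder is fallbacked to CV_8U.
```

```bash
python3 -m inch '{"travel":[[-513,-321,0],[-513,-321,0],[-513,-321,0],[-513,-321,0],[-513,-321,0],[-513,-321,0],[-513,-321,0],[-513,-321,0],[-513,-321,0],[-513,-321,0],[-513,-321,0],[-513,-321,0]],"turn":[1,2,3,4,5,6,7,8,9,10,11,11.4],"claw":[-1,-1,-1,-1,-1,-1,-1,-1,-1,-1,-1,-1]}'
```

```text
time: 1.35
tool_pos: [0.5478, -0.0474, 0.292]
tool_rot: [-3.141, -0.0, 1.675]
contact_force: [0.3, 0.2, -0.1]
opening: 0.0917
grip_force: 0.0
```

```bash
python3 -m inch '{"travel":[[0,0,0],[0,0,0],[0,0,0],[0,0,0]],"turn":[0,0,0,0],"claw":[0,0,0,0]}'
python3 - <<'E'
from h import *
c=shot('wrist','w1'); print(robot.observe()['tool_pos'],robot.observe()['tool_rot'],robot.observe()['opening'])
E
```

```text
time: 1.75
tool_pos: [0.5466, -0.0441, 0.2924]
tool_rot: [-3.142, -0.0, 1.68]
contact_force: [0.1, -0.5, 0.2]
opening: 0.0646
grip_force: 0.0
[ 0.5467046  -0.04407797  0.29249076] [ 3.14141010e+00 -1.61357655e-04  1.67984510e+00] 0.060129857793270396
```

View pics/w1.png

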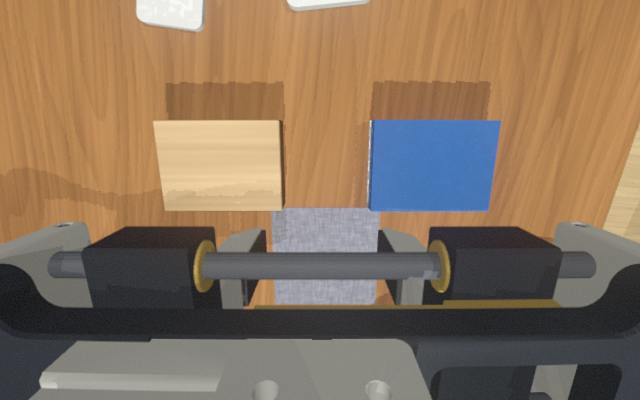

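The wrist view shows the box with its gap edge at about x=284, the books with theirs at about x=369, and the mat below centre at (325,255). The coaster is cut off at the top (330,0), so I move back about 140 mm for a second view.

```bash
python3 -m inch '{"travel":[[40,0,0],[80,0,0],[120,0,0],[140,0,0],[140,0,0],[140,0,0]],"turn":[0,0,0,0,0,0],"claw":[0,0,0,0,0,0]}'
python3 - <<'E'
from h import *
c=shot('wrist','w2'); print(robot.observe()['tool_pos'],robot.observe()['tool_rot'],robot.observe()['opening'])
E
```

```text
time: 2.4
tool_pos: [0.5318, 0.0946, 0.2925]
tool_rot: [3.141, 0.0, 1.68]
contact_force: [-0.3, 0.2, -0.0]
opening: 0.0456
grip_force: 0.0
[0.53200731 0.09381994 0.29241324] [3.14123362e+00 3.67197956e-04 1.67893293e+00] 0.04619834128114939
```

View pics/w2.png

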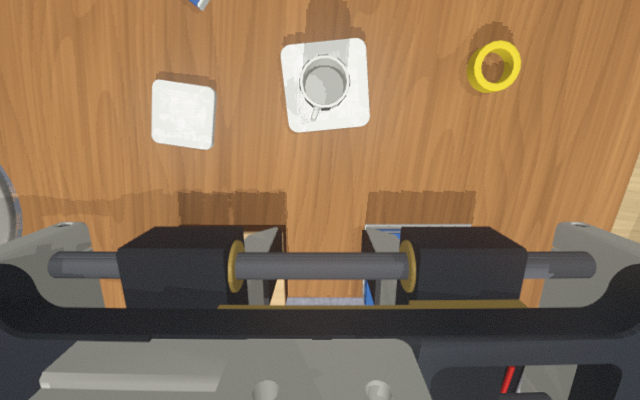

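```bash
cat > pose.py <<'E'
from h import *
from scipy.optimize import least_squares
def outline(h=.05,r=.012):
    a=np.linspace(0,2*np.pi,65)[:-1]; c=np.c_[np.cos(a),np.sin(a)]
    return np.sign(np.round(c,9))*(h-r)+c*r
def coaster(c,x0,roi,excl=None):
    x,y,X,Y=roi; s=c['pixels'][y:Y,x:X].astype(int)
    m=(((s.max(2)-s.min(2))<45)&(s.min(2)>115)).astype('uint8')
    n,l,st,_=cv2.connectedComponentsWithStats(m); k=1+np.argmax(st[1:,4]); m=(l==k).astype('uint8')
    if excl is not None: m[:max(0,excl-y)]=0
    up=cv2.resize(m,None,fx=8,fy=8,interpolation=cv2.INTER_LINEAR) if 0 else cv2.resize((m*255),None,fx=8,fy=8,interpolation=cv2.INTER_CUBIC)
    ct=max(cv2.findContours((up>127).astype('uint8'),cv2.RETR_EXTERNAL,cv2.CHAIN_APPROX_NONE)[0],key=len)
    p=(cv2.convexHull(ct)[:,0]+.5)/8-.5+[x,y]
    # resample hull evenly
    q=np.vstack([p,p[:1]]); d=np.r_[0,np.cumsum(np.linalg.norm(np.diff(q,axis=0),axis=1))]; t=np.linspace(0,d[-1],160)
    p=np.c_[np.interp(t,d,q[:,0]),np.interp(t,d,q[:,1])]
    o=outline()
    def res(v):
        R=np.array([[np.cos(v[2]),-np.sin(v[2])],[np.sin(v[2]),np.cos(v[2])]]); w=o@R.T+v[:2]
        P=np.vstack([np.c_[w,np.full(64,z)] for z in(0,.012)])
        h=cv2.convexHull(w2px(c,P).astype('float32'))
        return [cv2.pointPolygonTest(h,(float(a),float(b)),True) for a,b in p]
    f=least_squares(res,x0,loss='soft_l1',f_scale=.5,diff_step=1e-4,x_scale=[.01,.01,.05]); return f.x,np.abs(f.fun).mean()
E
python3 - <<'E'
from pose import *
c=load('w2'); x0=px2w(c,[(325,85)],.012)[0,:2]
print(coaster(c,[*x0,.15],(265,20,385,145)))
print(coaster(load('side0'),[.525,.208,.15],(285,165,335,205)))
print('corners',px2w(c,[(282,42),(368,38),(369,126),(290,131)],.012)[:,:2].round(4).tolist())
print('cup rim',px2w(c,[(324.5,81)],.062)[0,:2], 'handle',px2w(c,[(315,119)],.045)[0,:2])
c=load('w1'); g=cv2.GaussianBlur(c['pixels'],(3,3),0).astype(int)
rg=g[:,:,0]-g[:,:,2]; L=[];Rr=[]
for y in range(128,206,6):
    v=g[y,:,0]; a=268+np.argmin(np.diff(v[268:298])); L.append((a+.5,y))
    b=np.diff(g[y,355:385,2]-g[y,355:385,0]); Rr.append((355+np.argmax(b)+.5,y))
for n,Q in(('box',L),('books',Rr)):
    w=px2w(c,Q,.036); P=np.polyfit(w[:,1],w[:,0],1); print(n,'x at y=-.03:',np.polyval(P,-.03),'slope',P[0],np.std(w[:,0]-np.polyval(P,w[:,1])),Q[0],Q[-1])
print('mat',px2w(c,[(273,208),(374,208.5),(275,304),(376,304)],0)[:,:2].round(4).tolist())
print('box/books front/back',px2w(c,[(155,121),(282,121),(284,210),(165,211),(372,121),(498,121),(490,210),(370,210)],.036)[:,:2].round(4).tolist())
E
```

```text
(array([0.52476688, 0.20820254, 0.19727545]), np.float64(0.7011319455602909))
(array([0.52565144, 0.21290053, 0.19014408]), np.float64(1.8582904924125017))
corners [[0.4687, 0.2508], [0.5674, 0.2659], [0.5831, 0.1678], [0.4864, 0.1511]]
cup rim [0.52281674 0.20673206] handle [0.51656476 0.16816963]
box x at y=-.03: 0.4953535493234205 slope -0.10876292380763655 0.0003555858491025821 (np.float64(278.5), 128) (np.float64(281.5), 200)
books x at y=-.03: 0.6022217067101806 slope -0.11206362935230936 0.0017098392890458251 (np.float64(371.5), 128) (np.float64(368.5), 200)
mat [[0.485, -0.0924], [0.6226, -0.0781], [0.4978, -0.2417], [0.6486, -0.2253]]
box/books front/back [[0.3464, 0.0083], [0.4934, 0.0236], [0.5039, -0.0827], [0.3555, -0.1002], [0.5966, 0.0348], [0.7424, 0.0514], [0.7598, -0.0549], [0.6102, -0.0711]]
```

```bash
cat > asm.py <<'E'
from h import *
from scipy.optimize import least_squares
from fit import ua,ub,cA,cB
M=np.array
bx=[(-203,190),(-55,190),(-55,80),(-203,80)]; bk=[(55,190),(203,190),(203,80),(55,80)]
def W(c,P,z): return px2w(c,P,z)[:,:2]
w1=load('w1')
D=[np.vstack([W(cA,ua([(163,44),(28,136)]),0),W(cA,ua([(430,0),(538,43),(418,146),(300,92),(196,165),(322,228),(170,348),(45,285)]),.036)]),
 np.vstack([W(cB,ub([(547,523),(334,563),(285,399),(487,374)]),0),W(cB,ub([(88,285),(280,260),(308,362),(102,390),(418,240),(600,216),(648,310),(462,342)]),.036)]),
 np.vstack([W(w1,[(273,208),(275,304),(376,304)],0),W(w1,[(155,121),(282,121),(284,210),(165,211),(372,121),(498,121),(490,210),(370,210)],.036)])]
S=[[(-75,-75),(75,-75),bx[3],bx[0],bx[1],bx[2],bk[3],bk[0],bk[1],bk[2]],
 [(75,-75),(-75,-75),(-75,75),(75,75)]+bx+bk,[(-75,75),(-75,-75),(75,-75)]+bx+bk]
def res(v,lst=0):
    R=M([[np.cos(v[2]),-np.sin(v[2])],[np.sin(v[2]),np.cos(v[2])]])
    r=[(M(s)/1e3@R.T+v[:2]+v[3+2*i:5+2*i]-d)*1e3 for i,(s,d) in enumerate(zip(S,D))]
    return r if lst else np.r_[np.vstack(r).ravel()/2,v[3:]/.0015]
f=least_squares(res,[.566,-.158,.108]+[0]*6,loss='soft_l1',x_scale=[.01,.01,.01]+[.001]*6)
if __name__=='__main__':
    print(f.x.round(4).tolist())
    for r in res(f.x,1): print(r.round(1).tolist())
E
python3 asm.py | tail -4
python3 - <<'E'
from pose import *
c=load('w2'); s=c['pixels'][20:145,265:385].astype(int)
m=((s.max(2)-s.min(2))<45)&(s.min(2)>115)
for y in range(14,118,8):
    r=np.where(m[y])[0]; print(y+20,r.min()+265,r.max()+265)
for x in range(14,110,8):
    r=np.where(m[:,x])[0]; print('col',x+265,r.min()+20 if len(r) else 0,r.max()+20 if len(r) else 0)
E
```

```text
[0.5654, -0.1584, 0.105, -0.0001, 0.0011, -0.0002, -0.0008, 0.0003, -0.0001]
[[1.8, 2.0], [5.3, 1.3], [2.4, -6.3], [1.6, 4.5], [-3.3, 0.2], [-1.9, -3.1], [-0.7, 0.2], [-1.8, -2.1], [0.9, 0.7], [-2.6, -5.9]]
[[2.4, -3.4], [-3.9, -2.0], [-0.5, -2.6], [-1.2, 3.5], [-0.4, -1.4], [1.2, 0.1], [2.0, 5.6], [-1.5, 2.5], [1.2, -1.4], [-1.5, -0.7], [3.8, 4.6], [-0.4, 8.4]]
[[-1.8, 0.6], [1.2, 0.8], [-0.4, 0.1], [-2.5, 0.9], [-2.3, 1.1], [-1.3, -2.0], [-0.1, 0.0], [3.9, 1.4], [5.3, 0.3], [-0.6, -2.7], [1.9, -2.0]][ WARN:0@0.349] global loadsave.cpp:1063 imwrite_ Unsupported depth image for selected encoder is fallbacked to CV_8U.
Traceback (most recent call last):
ValueError: zero-size array to reduction operation minimum which has no identity
```

Run:
```python
from pose import *
c=load('w2'); g=c['pixels'][:,:,2].astype(float)
def cross(v,i0,t=125,up=True):
    for i in range(len(v)-1):
        if (v[i]<t)!=(v[i+1]<t): return i0+i+(t-v[i])/(v[i+1]-v[i])
E={}
E['L']=[(cross(g[y,268:305],268),y) for y in range(54,120,6)]
E['R']=[(cross(g[y,385:350:-1],0),y) for y in range(52,116,6)]; E['R']=[(385-a,y) for a,y in E['R'] if a]
E['T']=[(x,cross(g[25:60,x],25)) for x in range(296,358,6)]
E['B']=[(x,140-cross(g[140:110:-1,x],0)) for x in range(300,360,6)]
for k,Q in E.items():
    Q=[q for q in Q if None not in q]
    w=px2w(c,Q,.012)[:,:2]; m=w.mean(0); d=np.linalg.svd(w-m)[2][0]; r=(w-m)@[-d[1],d[0]]
    print(k,np.round(Q,1)[[0,-1]].tolist(),m.round(4),'ang',round(np.degrees(np.arctan2(d[1],d[0]))%90,2),'std mm',round(r.std()*1e3,2))
```

```text
L [[279.7, 54.0], [286.2, 114.0]] [0.4734 0.2047] ang 11.45 std mm 0.15
R [[366.6, 52.0], [369.8, 112.0]] [0.5746 0.218 ] ang 11.59 std mm 0.11
T [[296.0, 43.0], [356.0, 37.2]] [0.5193 0.2583] ang 11.4 std mm 0.17
B [[300.0, 132.6], [354.0, 127.1]] [0.5319 0.1575] ang 11.85 std mm 0.09
```

Coaster pose: (0.5248, 0.2082) at 11.4°. Mat pose: (0.5654, −0.1584) at 6.0°. In the mat frame the coaster sits at x≈−2 mm, y≈369 mm, turned +5.3°. All sizes check. I go behind it and descend.

```bash
python3 -m inch '{"travel":[[40,0,0],[80,0,0],[120,0,0],[160,-1,0],[189,-1.5,0],[189,-1.5,40],[189,-1.5,80],[189,-1.5,120],[189,-1.5,160],[189,-1.5,180],[189,-1.5,200],[189,-1.5,200]],"turn":[0,-0.2,-0.5,-0.8,-1,-1,-1,-1,-1,-1,-1,-1],"claw":[0,0,0,0,0,0,0,0,0,0,0,0]}'
python3 -m inch '{"travel":[[0,0,0],[0,0,0],[0,0,0]],"turn":[0,0,0],"claw":[0,0,0]}'
python3 -c "
from h import *
s=robot.observe();print(s['tool_pos'],s['tool_rot'],s['opening'])"
```

```text
time: 3.65
tool_pos: [0.5096, 0.2799, 0.0895]
tool_rot: [-3.136, 0.001, 1.764]
contact_force: [-0.5, -0.0, 0.0]
opening: 0.0457
grip_force: 0.0
time: 3.95
tool_pos: [0.5112, 0.2817, 0.0936]
tool_rot: [3.139, -0.0, 1.765]
contact_force: [0.3, 0.2, 1.0]
opening: 0.0461
grip_force: 0.0
[0.51122668 0.28167488 0.09364081] [ 3.13908207e+00 -4.65432554e-04  1.76501214e+00] 0.04607989599175563
```

```bash
python3 -m inch '{"travel":[[0,0,6],[0,0,12],[0,0,17],[0,0,21],[0,0,21],[0,0,21],[0,0,21],[-3,0,21],[-6,0,21],[-9,0,21],[-12,0,21],[-12,0,21]],"turn":[0,0,0,0,0,0,0,0,0,0,0,0],"claw":[0,0,0,0,0,0,0,0,0,0,0,0]}'
cat > plan.py <<'E'
import numpy as np,sys
from cell import robot
# plan.py x y th  : coaster world pose; targets list in mat frame -> tool rows
m=np.array([.5654,-.1584,.105]); D=.0595
def rot(a): return np.array([[np.cos(a),-np.sin(a)],[np.sin(a),np.cos(a)]])
def tomat(p): q=rot(-m[2])@(np.array(p[:2])-m[:2]); return np.r_[q,p[2]-m[2]]
def tool_for(q,D=D):  # coaster pose in mat frame -> tool xy,yaw world
    c=rot(m[2])@q[:2]+m[:2]; yaw=q[2]+m[2]+np.pi/2; return np.r_[c+D*np.array([np.cos(yaw),np.sin(yaw)]),yaw]
def rel(t,t0): # shift in tool axes (x, y) mm and turn units
    d=rot(-t0[2])@(t[:2]-t0[:2]); return np.r_[d[0]*1e3,-d[1]*1e3,-np.degrees(t[2]-t0[2])/5]
def now(): s=robot.observe(); return np.r_[s['tool_pos'][:2],s['tool_rot'][2]]
E
python3 - <<'E'
from plan import *
s=robot.observe(); print(s['tool_pos'],s['tool_rot'],s['contact_force'])
a=tomat([.5248,.2082,.1985]); b=np.array([0,.25,0]); print(a)
for k in np.arange(0,25)/24: print(rel(tool_for(a+(b-a)*k),now()).round(2))
E
```

```text
time: 5.15
tool_pos: [0.513, 0.2693, 0.0713]
tool_rot: [3.142, 0.0, 1.765]
contact_force: [0.4, 1.2, 0.1]
opening: 0.0461
grip_force: 0.0
[0.51296334 0.26933756 0.07127817] [3.14151277e+00 2.82777335e-06 1.76462394e+00] [0.35091596 1.1611615  0.11828223]
[-0.00195409  0.36883614  0.0935    ]
[-2.77 -0.44 -0.05]
[-7.71 -0.57 -0.01]
[-12.65  -0.69   0.04]
[-17.59  -0.82   0.08]
[-22.53  -0.94   0.13]
[-27.48  -1.07   0.17]
[-32.42  -1.2    0.21]
[-37.36  -1.32   0.26]
[-42.31  -1.45   0.3 ]
[-47.25  -1.58   0.35]
[-52.2   -1.7    0.39]
[-57.15  -1.83   0.44]
[-62.1   -1.96   0.48]
[-67.05  -2.08   0.53]
[-72.    -2.21   0.57]
[-76.95  -2.34   0.62]
[-81.9   -2.46   0.66]
[-86.85  -2.59   0.71]
[-91.81  -2.72   0.75]
[-96.76  -2.84   0.79]
[-101.72   -2.97    0.84]
[-106.67   -3.1     0.88]
[-111.63   -3.22    0.93]
[-116.59   -3.35    0.97]
[-121.55   -3.48    1.02]
```

```bash
python3 -m inch '{"travel":[[-2,0,0],[-4,-0.5,0],[-7,-0.5,0],[-11,-0.7,0],[-16,-0.8,0],[-21,-0.9,0],[-26,-1,0],[-31,-1.2,0],[-36,-1.3,0],[-41,-1.4,0],[-45,-1.5,0],[-47,-1.6,0]],"turn":[-0.05,-0.05,-0.02,0.02,0.06,0.1,0.15,0.2,0.25,0.29,0.32,0.35],"claw":[0,0,0,0,0,0,0,0,0,0,0,0]}'
python3 - <<'E'
from pose import *
from plan import *
s=robot.observe(); print(s['tool_pos'],s['tool_rot'],s['contact_force'])
shot('scene','s1'); shot('side','d1')
E
```

```text
time: 6.35
tool_pos: [0.5204, 0.223, 0.0713]
tool_rot: [3.141, -0.0, 1.734]
contact_force: [0.0, 3.0, 0.8]
opening: 0.0459
grip_force: 1.2
[0.52044347 0.22295297 0.0712563 ] [ 3.14145820e+00 -5.27608627e-05  1.73407994e+00] [0.01861906 3.04444791 0.78484088]
```

View pics/d1.png

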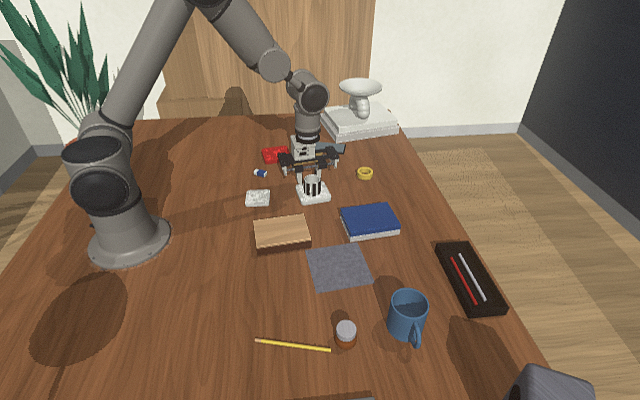

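The side view shows the coaster pushed forward in front of the fingers, cup upright at (313,185) and the gap ahead at (325,215). Nothing else was disturbed.

Run:
```python
from plan import *
t=now(); c=t[:2]-.0595*np.array([np.cos(t[2]),np.sin(t[2])]); a=tomat([*c,t[2]-np.pi/2]); print(a)
b=np.array([0,.258,0])
for k in np.arange(1,14)/13: print(rel(tool_for(a+(b-a)*k),t).round(2))
```

```text
[-0.00133186  0.32452074  0.05854036]
[-5.11  0.07  0.05]
[-10.23   0.14   0.1 ]
[-15.35   0.21   0.15]
[-20.47   0.28   0.21]
[-25.59   0.35   0.26]
[-30.71   0.42   0.31]
[-35.83   0.5    0.36]
[-40.95   0.57   0.41]
[-46.08   0.64   0.46]
[-51.2    0.71   0.52]
[-56.33   0.78   0.57]
[-61.46   0.85   0.62]
[-66.59   0.92   0.67]
```

```bash
python3 -m inch '{"travel":[[-3,0,0],[-7,0.1,0],[-13,0.2,0],[-19,0.3,0],[-25,0.4,0],[-31,0.5,0],[-37,0.5,0],[-43,0.6,0],[-49,0.7,0],[-55,0.8,0],[-60,0.8,0],[-63,0.9,0]],"turn":[0.03,0.07,0.13,0.19,0.26,0.33,0.4,0.46,0.53,0.6,0.64,0.67],"claw":[0,0,0,0,0,0,0,0,0,0,0,0]}'
python3 - <<'E'
from plan import *
from h import *
t=now(); c=t[:2]-.0595*np.array([np.cos(t[2]),np.sin(t[2])]); print(t,tomat([*c,t[2]-np.pi/2]))
c=shot('side','d2'); s=shot('scene','s2')
a=cv2.imread('pics/d2.png')[150:300,230:410]; b=cv2.imread('pics/s2.png')[150:275,230:430]
cv2.imwrite('pics/c2.png',np.hstack([cv2.resize(a,(480,400),interpolation=2),cv2.resize(b,(640,400),interpolation=2)])[:,:1120][:, :]) 
i=cv2.imread('pics/c2.png'); cv2.imwrite('pics/c2.png',cv2.resize(i,(800,286),interpolation=3))
# edges: coaster top side edges in the side camera
E
```

```text
time: 7.65
tool_pos: [0.5315, 0.1609, 0.0712]
tool_rot: [-3.141, -0.0, 1.676]
contact_force: [-0.0, 2.2, -0.8]
opening: 0.0459
grip_force: 1.0
[0.53150607 0.16085636 1.67560267] [-2.5843363e-04  2.6155040e-01 -1.9365363e-04]
```

View pics/c2.png

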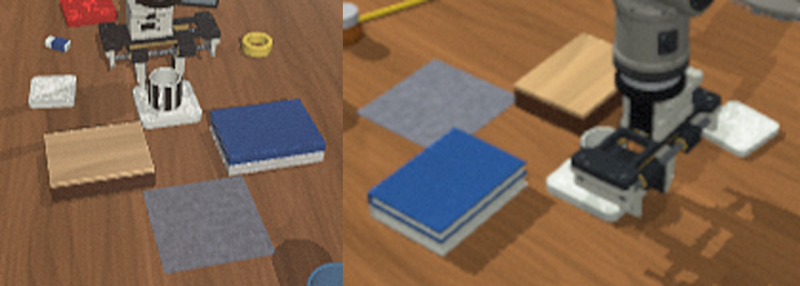

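The coaster sits square just before the entry at (167,105) in the left panel, with the cup upright. Before entering I check lateral position and angle numerically in the side image.

```bash
cat > sidefit.py <<'E'
from pose import *
def sf(c,x0):
    o=outline()
    # observed: white mask; score = IoU-like over pixels in lower/side band excluding cup/fingers (rows from coaster centre toward camera)
    g=c['pixels'].astype(float); sat=g.max(2)-g.min(2)
    wht=np.clip((90-sat)/60,0,1)  # desk is saturated, marble not
    def poly(v,zs):
        R=np.array([[np.cos(v[2]),-np.sin(v[2])],[np.sin(v[2]),np.cos(v[2])]]); w=o@R.T+np.array(v[:2])
        return cv2.convexHull(w2px(c,np.vstack([np.c_[w,np.full(64,z)] for z in zs])).astype('float32'))
    P0=poly(x0,(0,.012)); x,y,w,h=cv2.boundingRect(P0); x-=4;w+=8
    y1=y+h+5; y0=int(w2px(c,[[x0[0],x0[1]+.02,.012]])[0,1])
    def cost(v):
        p=poly(v,(0,.012)); S=8; im=np.zeros(((y1-y0)*S,w*S),'uint8')
        cv2.fillPoly(im,[np.round((p[:,0]-[x-.5,y0-.5])*S).astype(np.int32)],255)
        r=cv2.resize(im,(w,y1-y0),interpolation=cv2.INTER_AREA)/255
        ob=wht[y0:y1,x:x+w].copy(); k=np.ones_like(ob)
        cup=w2px(c,[[v0[0]+a,v0[1]+b,z] for a in(-.032,.032) for b in(-.045,.03) for z in(.014,.064)])
        return ((r-ob)**2).sum()
    v0=x0
    from scipy.optimize import minimize
    s=np.array([.002,.002,.02]); f=minimize(lambda u:cost(np.array(x0)+u*s),[0,0,0],method='Nelder-Mead',options=dict(initial_simplex=[[0,0,0],[2,0,0],[0,2,0],[0,0,2]]))
    return np.array(x0)+f.x*s,f.fun,cost(np.array(x0))
E
python3 - <<'E'
from sidefit import *
from plan import *
a=[.5248,.2082,.1985]; r=sf(load('side0'),a); print(r,'bias',r[0]-a)
t=now(); c=t[:2]-.0595*np.array([np.cos(t[2]),np.sin(t[2])]); b=[*c,t[2]-np.pi/2]
q=sf(load('d2'),b); print(b,q,'corrected mat pose',tomat(q[0]-(r[0]-a)))
E
```

```text
(array([0.52486069, 0.20555866, 0.23258853]), np.float64(71.62748077662438), np.float64(78.13499327181853)) bias [ 6.06862403e-05 -2.64134183e-03  3.40885271e-02]
[np.float64(0.5378351350308026), np.float64(0.10164229464068675), np.float64(0.10497612111112353)] (array([0.53753437, 0.09788102, 0.13135251]), np.float64(75.03375624759707), np.float64(89.3493963860054)) corrected mat pose [-0.00063559  0.26042324 -0.00773601]
```

```bash
python3 -m inch '{"travel":[[-3,0,0],[-8,0,0],[-14,0,0],[-20,0,0],[-26,0,0],[-32,0,0],[-38,0,0],[-44,0,0],[-50,0,0],[-56,0,0],[-61,0,0],[-64,0,0]],"turn":[0,0,0,0,0,0,0,0,0,0,0,0],"claw":[0,0,0,0,0,0,0,0,0,0,0,0]}'
python3 - <<'E'
from plan import *
from h import *
shot('side','d3'); shot('scene','s3')
from sidefit import *
t=now(); c=t[:2]-.0595*np.array([np.cos(t[2]),np.sin(t[2])]); b=[*c,t[2]-np.pi/2]; print(t,tomat(b),robot.observe()['contact_force'])
print(tomat(sf(load('d3'),b)[0]-[0,-.0026,.034]))
E
```

```text
time: 8.95
tool_pos: [0.5383, 0.0972, 0.0712]
tool_rot: [3.141, -0.0, 1.676]
contact_force: [0.0, 1.8, 0.4]
opening: 0.0461
grip_force: 1.2
[0.53831299 0.09713231 1.67588747] [-1.50793350e-04  1.97463895e-01  9.11435387e-05] [ 0.6170336   0.10367525 -0.21194591]
[0.00118025 0.1958527  0.01527506]
```

```bash
python3 -m inch '{"travel":[[-3,0,0],[-8,0,0],[-14,0,0],[-20,0,0],[-26,0,0],[-32,0,0],[-38,0,0],[-44,0,0],[-50,0,0],[-56,0,0],[-61,0,0],[-64,0,0]],"turn":[0,0,0,0,0,0,0,0,0,0,0,0],"claw":[0,0,0,0,0,0,0,0,0,0,0,0]}'
python3 - <<'E'
from plan import *
from h import *
shot('side','d4'); shot('scene','s4')
a=cv2.imread('pics/d4.png')[150:300,230:410]; b=cv2.imread('pics/s4.png')[150:275,230:430]
i=np.hstack([cv2.resize(a,(480,400),interpolation=2),cv2.resize(b,(640,400),interpolation=2)]); cv2.imwrite('pics/c4.png',cv2.resize(i,(800,286),interpolation=3))
t=now(); c=t[:2]-.0595*np.array([np.cos(t[2]),np.sin(t[2])]); b=[*c,t[2]-np.pi/2]; print(t,tomat(b),robot.observe()['contact_force'])
E
```

```text
time: 10.25
tool_pos: [0.545, 0.0336, 0.0712]
tool_rot: [3.141, -0.0, 1.676]
contact_force: [0.4, 2.5, 0.5]
opening: 0.0454
grip_force: 1.2
[0.54504601 0.03348268 1.67592795] [-1.23380318e-04  1.33459144e-01  1.31627120e-04] [ 0.23624835 -0.11943256 -0.79711502]
```

View pics/c4.png

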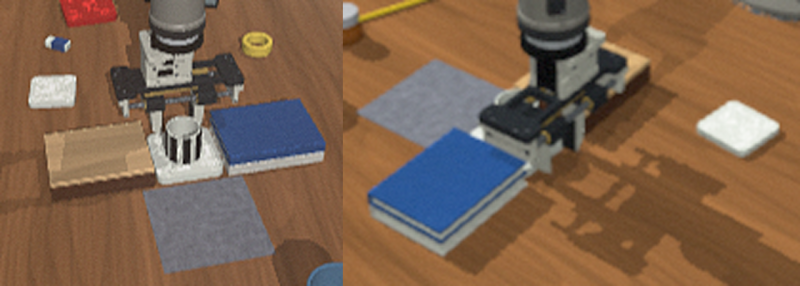

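The coaster is in the middle of the gap at (185,160), cup upright and no side force. I push on.

```bash
python3 -m inch '{"travel":[[-3,0,0],[-8,0,0],[-14,0,0],[-20,0,0],[-26,0,0],[-32,0,0],[-38,0,0],[-44,0,0],[-50,0,0],[-57,0,0],[-62,0,0],[-65,0,0]],"turn":[0,0,0,0,0,0,0,0,0,0,0,0],"claw":[0,0,0,0,0,0,0,0,0,0,0,0]}'
python3 -m inch '{"travel":[[-3,0,0],[-8,0,0],[-14,0,0],[-20,0,0],[-26,0,0],[-32,0,0],[-38,0,0],[-44,0,0],[-50,0,0],[-56,0,0],[-60,0,0],[-63,0,0]],"turn":[0,0,0,0,0,0,0,0,0,0,0,0],"claw":[0,0,0,0,0,0,0,0,0,0,0,0]}'
python3 - <<'E'
from plan import *
from sidefit import *
shot('side','d5')
t=now(); c=t[:2]-.0595*np.array([np.cos(t[2]),np.sin(t[2])]); b=[*c,t[2]-np.pi/2]; print(t,tomat(b),robot.observe()['contact_force'])
print(tomat(sf(load('d5'),b)[0]-[0,-.0026,.034]))
E
```

```text
time: 11.55
tool_pos: [0.5518, -0.0311, 0.0712]
tool_rot: [3.142, -0.0, 1.676]
contact_force: [-0.0, 2.7, 1.6]
opening: 0.046
grip_force: 1.3
time: 12.75
tool_pos: [0.5584, -0.0936, 0.0712]
tool_rot: [-3.142, -0.0, 1.676]
contact_force: [0.0, 3.3, 1.0]
opening: 0.0459
grip_force: 1.4
[ 0.55848809 -0.09392401  1.67589152] [-1.10630114e-04  5.34530524e-03  9.51931960e-05] [-0.93334727  1.14686318 -1.12591859]
[-0.00322012 -0.02055895  0.13202438]
```

```bash
python3 -m inch '{"travel":[[-2,0,0],[-4,0,0],[-5,0,0],[-5,0,0],[-3,0,0],[2,0,0],[8,0,0],[15,0,0],[25,0,0],[35,0,0],[40,0,0],[40,0,0]],"turn":[0,0,0,0,0,0,0,0,0,0,0,0],"claw":[0,0,0,0,0,0,0,0,0,0,0,0]}'
python3 -m inch '{"travel":[[0,0,-20],[0,0,-50],[0,0,-90],[0,0,-130],[0,0,-170],[0,0,-210],[-40,0,-220],[-90,0,-220],[-140,0,-220],[-190,0,-220],[-215,0,-220],[-215,0,-220]],"turn":[0,0,0,0,0,0,0,0,0,0,0,0],"claw":[0,0,0,0,0,0,0,0,0,0,0,0]}'
python3 -m inch '{"travel":[[0,0,0],[0,0,0],[0,0,0]],"turn":[0,0,0],"claw":[0,0,0]}'
python3 -c "
from h import *
shot('wrist','w3')"
```

```text
time: 14.0
tool_pos: [0.5541, -0.0524, 0.0712]
tool_rot: [-3.141, -0.0, 1.678]
contact_force: [-0.4, 0.0, -0.2]
opening: 0.0461
grip_force: 0.0
time: 15.2
tool_pos: [0.5762, -0.2713, 0.2903]
tool_rot: [-3.141, 0.001, 1.672]
contact_force: [-1.1, 0.8, -0.7]
opening: 0.0457
grip_force: 0.0
time: 15.5
tool_pos: [0.577, -0.2658, 0.2915]
tool_rot: [3.141, -0.0, 1.678]
contact_force: [-0.3, -0.2, 0.3]
opening: 0.0459
grip_force: 0.0
```

View pics/w3.png

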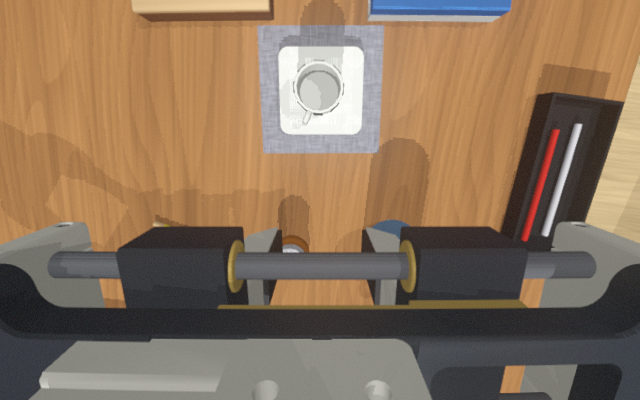

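The coaster (279–364, 46–135) lies centred on the mat (259–383, 26–153), with a margin of about 18 px on every side. The cup stands upright in the middle at (319,88) and the robot is clear of everything.

```bash
python3 -c "
from cell import robot
print(robot.hand_in())"
```

```text
the job is handed in; nothing more can be done
None
```

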